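# Load the nail cartridge into the underpinner's click-in magazine

### The arm

A 6-joint arm with a two-finger parallel gripper is mounted at the origin on the work surface. World frame = base frame: x ahead of the robot, y to its left, z up, the work surface at z = 0. Lengths are in mm, angles in rad, forces in N, time in s.
With the tool pointing down it reaches from about 425 to 925 mm from the base axis. Payload 12.5 kg.
Tool frame: the origin (TCP) lies on the centre line of the jaws, within the pads' length; the fingertips stand ahead of it and the grasp point (between the pads) lies 2 mm behind it (robot.tcp_to_tips is the z of the fingertips in the tool frame, in mm); z points along the fingers, y is the line along which they close (so a half turn about z gives the same grasp; the last joint's range is limited). The gripper opens to 85 mm and grips with 20 to 120 N. Pads are 22 mm wide; open, the fingers measure 114 mm over their backs; the gripper's body (76 mm by 85 mm) begins 54 mm behind the grasp point. The pads swing forward as they close: fully open they stand 13 mm farther back than shut.
Start: joints at [-1.259, 0.491, 1.559, -0, 1.092, -0.106], TCP at [253.617, -571.245, 248.327] pointing down, gripper open.
Joint ranges: [-3.1, 3.1], [-0.84, 2.19], [0.05, 2.79], [-1.13, 4.28], [0.06, 2.93], [-2.69, 2.69]. Speed limits (rad/s): [2.22, 2.22, 2.79, 3.14, 3.14, 3.14].

### API

Orientations are given as [roll, pitch, yaw] about the fixed x, y, z axes, in that order (R = Rz(yaw) Ry(pitch) Rx(roll)).
In Python, from workcell import robot, get_image, camera_info gives the robot as it stands. The module is installed in compiled form; this text tells all that it offers.
- The arm moves only by the shell command python3 -m jog 'ROWS' [FORCE]. ROWS is a JSON object whose one key "increments" holds one flat list of numbers, 5 for each row, row after row: the opening, from 0 (shut) to 1 (fully open), then the shift along the world's x, y, z in m, then the turn about the world's z in rad. In form: {"increments": [claw, dx, dy, dz, twist, claw, dx, dy, dz, twist, ...]}. A call has 1 to 5 rows; each row is the pose to reach, as a shift and turn from the pose commanded when the call began; what a row does not reach only later rows make up. A row lasts 1/8 s, in which the tool goes at most 62.5 mm and 10.7 degrees, less where a joint would pass 70% of its speed; a pose out of reach is approached as far as the arm can. A call with a gripper value outside its range is refused whole. The fingers move at their own pace and stop on an object; FORCE is the grip in N (left out, the last holds). Time passes only in rows, so rows that repeat a pose let the fingers close. It gives the time, the measured TCP pose, the force, the opening and the grip force at its end, in the units of the state.
- robot.state(): the state, without advancing time (a new reading comes with each control period).
- get_image(name): name is "side" or "top"; returns the picture (420x560x3 uint8, red, green, blue); there is no depth.
- camera_info(name): a dict with "fovy" (degrees; the focal length in pixels is half the picture's height over the tangent of half this angle, whatever the lens; pixels are square), "cx", "cy" (the principal point, pixels), "position" and "rotation" of the camera in the world. Camera axes: x right, y down, z forward; pixel columns grow to the right and rows downward; lengths in mm; the calibration is good to about 2 mm. A picture is of the moment at which its call begins. camera_info takes no time and is no camera call.
- robot.close_job(): hands the job in; it is judged then, once.
The state is a dict: "time": time; "q": joint angles; "joint_velocities": joint speeds; "joint_efforts": joint torques, N m; "ee_pos": TCP position; "eef_rot": TCP orientation; "force": force on the tool from outside, world axes, zero at the start; "torque": the same for the moment, N m; "gripper_width": opening from 0.0 (shut) to 1.0 (fully open); "gripper_force": force on a finger pad.
Only numpy, scipy, OpenCV 4.12 (cv2) and the standard library are available. Lean on these libraries where they do the work, as an engineer would, in place of code of your own. Each camera call takes 0.05 s, during which the arm holds its last target. There are 200 camera calls.

### The job

Take the big nail cartridge (the one both tall and wide) out of the wooden rack and slide it foot first into the underpinner's magazine well, and leave the push-push catch at the bottom holding it down in the lower, locked position. Someone may have left the catch locked or sprung up, so feel for it: each full click swaps the two, and it is right only if the cartridge stays down when you let go. Press gently, and do not disturb the other things on the bench.

Things in the scene. Friction and masses are not known exactly. Their poses are not given: they have to be found in the camera images.
- cartridge: The big nail cartridge: black plastic box 34 mm wide (x), 16 thick (y), 100 tall (z), 120 to 200 g; nails show in its broad faces. Foot 31 x 13 mm for the lowest 2 mm. Origin: centre of its foot. It stands in one of the rack's three pockets (which one varies). Take it across its 16 mm thickness (along y) by its top 20 mm. Locked home in the well, its top is 22 to 27 mm above the mouth.
- cartridge_top (a point): Centre of the big cartridge's flat top face (34 x 16 mm), 100 mm above its foot; axes as cartridge. In the rack it is 108 mm above the bench.
- rack: Fixed wooden block, 210 mm long (x), 66 wide (y), 30 high, with three upright pockets in a row along x, 60 mm apart, the middle one at its centre; each is 36.5 x 18.5 mm and 22 mm deep. Origin: centre of its underside. The cartridges stand on the pocket floors, 8 mm above the bench, wide side along the rack's x.
- underpinner: Bench underpinner (V-nailer), fixed, on screw feet: its underside is 0 to 8 mm above the bench. Above that: steel table 240 x 240, 110 mm high, fences to 146 mm, at the back a column with arm to 345 mm (x 0 to 0.12, y within 0.02 m in its frame). Magazine pod, 80 (x) x 60 (y) mm, 110 high, at its left (+y) side. Origin: centre of the casting's underside; operator's side is -x.
- well_mouth (a point): Centre of the well's mouth, level with the pod's flat top, 110 mm above the machine's underside; axes as underpinner. Vertical well, 36 (x) x 18 (y) mm, 45 degree lead-in 4 mm wide: the cartridge enters upright, wide side along x, either way round, 1 mm to spare each side. A sprung keeper 20 to 46 mm down drags on it: 1 to 5 N slide it past. Flat rim 18 mm wide in x.
- well_floor (a point): Fixed point on the well's axis 70 mm below the mouth, where the hidden sprung carriage stands when up. The cartridge rests on it. Its catch works like a click pen's: carriage up (cartridge top about 30 mm above the mouth) or locked about 6 mm lower (24 mm), each within 1 mm. Nothing outside shows which: either state at the start, about as often.
- cartridge_foot (a point): Centre of the big cartridge's foot. Feel of the catch through it: up to 6 N moves it under 1 mm in either state; then the spring gives way, 8 to 16 N with drag. 9.3 mm below up a rubber buffer begins, 11 mm is a rigid stop. Pressing until it firmly resists (9.5 to 11 mm below up, some 18 N) and letting go swaps locked and up; under 8 mm swaps nothing. Over 40 N in all on the machine is too much.
- short_cartridge: Bystander in the rack: like the big cartridge, but only 70 mm tall (34 x 16 x 70 mm). Origin: centre of its foot.
- narrow_cartridge: Bystander in the rack: as tall as the big cartridge, but only 20 mm wide (20 x 16 x 100 mm). Origin: centre of its foot.
- hammer: Bystander: hammer, 280 mm, lying on the bench; origin under its middle.
- glue: Bystander: white glue bottle, 56 mm across, 150 mm tall; origin under its middle.
- tape_measure: Bystander: grey tape measure, 66 x 36 x 62 mm; origin under its middle.
- nail_tray: Bystander: wooden tray of loose nails, 160 x 120 x 35 mm; origin under its middle.
- try_square: Bystander: try square with wooden stock and 160 mm steel blade, lying flat; origin under its stock.

How it is judged (in metres and radians):
On the way, in this order (a step that is already met when the one before it is completed fails the run):
1. the cartridge is lifted clear of the rack (z of cartridge in the frame of rack above 0.035 m), for 0.1 s.
2. the cartridge's foot is inside the well, upright (horizontal distance between cartridge and well_mouth below 0.005 m and z of cartridge in the frame of well_mouth below -0.012 m and angle between cartridge's own z axis and vertical below 0.1 rad), for 0.1 s.
At the end, for the whole second after the job is handed in: The big cartridge stands upright (within 0.06 rad) in the magazine well, centred within 4 mm, at rest and let go, and stays down: its top 22 to 27 mm above the mouth (locked is 24 mm, not locked 30 mm) (horizontal distance between cartridge and well_mouth below 0.004 m and z of cartridge_top in the frame of well_mouth between 0.022 and 0.027 m and angle between cartridge's own z axis and vertical below 0.06 rad and linear speed of cartridge below 0.01 m/s); the robot touches nothing.
It fails at once if the cartridge is forced into or against the underpinner with more than 40 N in all (contact force between cartridge and underpinner above 40 N).
It fails at once if the robot presses or strikes the underpinner with more than 60 N (contact force between any of the arm, the fingers and underpinner above 60 N).
It fails at once if another thing on the bench is shifted by more than 15 mm (distance of any of short_cartridge, narrow_cartridge, hammer, glue, tape_measure, nail_tray, try_square from where it was at the start of the episode above 0.015 m).
It also fails if it takes over 58 s, if anything falls off the work surface, if the arm or the gripper's body presses on something with over 40 N, if the wrist force passes 120 N, or if a joint passes its speed limit or range.

## Working session

There is one attempt and no reset: what is moved stays moved. The work goes in short steps, Python scripts to look and compute and a shell command to move; the robot and the scene stay as the last step left them, time stands still between calls to the robot, and variables do not carry over. Pictures are saved under pics/ and viewed, at most 10 in all, crops included, and the job is handed in when it is done.

```bash
mkdir -p pics; python3 - <<'E'
from workcell import robot,get_image,camera_info
import cv2
for n in("side","top"):
    cv2.imwrite(f"pics/{n}0.png",get_image(n)[:,:,::-1]); print(n,camera_info(n))
print(robot.state(),robot.tcp_to_tips)
E
```

```text
side {'fovy': 52.76363245057244, 'cx': 281.0166857399953, 'cy': 207.81303917708317, 'position': array([  90.88405696, 1015.38532275,  835.62250061]), 'rotation': array([-2.2015571 , -0.01091334, -2.69210372])}
top {'fovy': 55.59881256101491, 'cx': 284.1001465060435, 'cy': 209.81258721363065, 'position': array([ 372.95749718,   92.63443626, 1099.18466257]), 'rotation': array([-2.98542322,  0.02518974, -1.58373024])}
{'time': 0.1, 'q': array([-1.25860155e+00,  4.91491788e-01,  1.55940824e+00,  3.61975458e-05,
        1.09172999e+00, -1.05589041e-01]), 'joint_velocities': array([ 0.00019186, -0.00148486, -0.00052649, -0.00037847,  0.00231863,
        0.00018689]), 'joint_efforts': array([ 5.22801347e-03, -6.19448805e+01, -2.62026572e+01,  1.23429075e-06,
        2.88231451e-03, -2.72173213e-05]), 'ee_pos': array([ 253.5580492 , -571.040045  ,  247.78403567]), 'eef_rot': array([-3.14056446e+00, -1.41256639e-04,  4.17767045e-01]), 'force': array([0.1954859 , 1.29756954, 0.29543629]), 'torque': array([0.0345901 , 0.01394207, 0.00496198]), 'gripper_force': 0.0, 'gripper_width': 0.998589376344489} 17.0
```

View pics/side0.png

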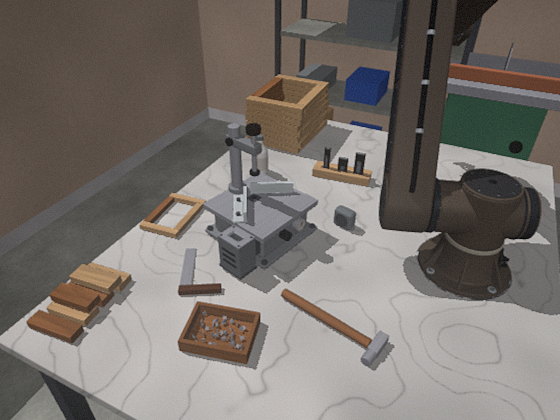

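View pics/top0.png

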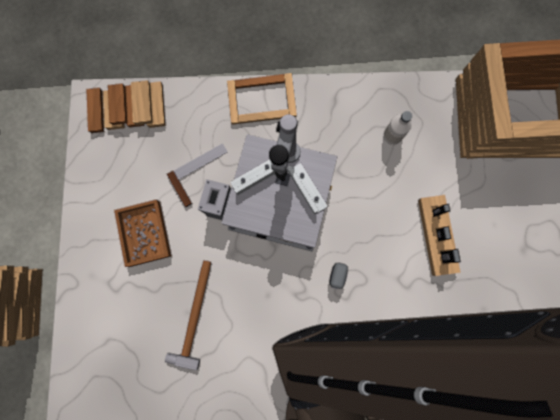

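The side view shows the rack at (343,172), with the narrow cartridge at (327,157), the short one at (343,164) and the big one at (360,162). The pod is at (237,250). In the top view the rack is at (440,235), with the big cartridge at its near end around (450,256), and the well is at (214,198). Next I'll zoom in on both.

```bash
python3 - <<'E'
import cv2,numpy as np
s=cv2.imread("pics/side0.png");t=cv2.imread("pics/top0.png")
def c(i,x,y,w,h):return cv2.resize(i[y:y+h,x:x+w],(400,300),interpolation=cv2.INTER_CUBIC)
# each 80x60 -> x5 ; top rack 107x80 -> 3.75
m=np.vstack([np.hstack([c(s,305,135,80,60),c(s,205,215,80,60)]),np.hstack([c(t,380,190,120,90),c(t,180,170,80,60)])])
cv2.imwrite("pics/z.png",m)
E
```

```text
(no output)
```

View pics/z.png

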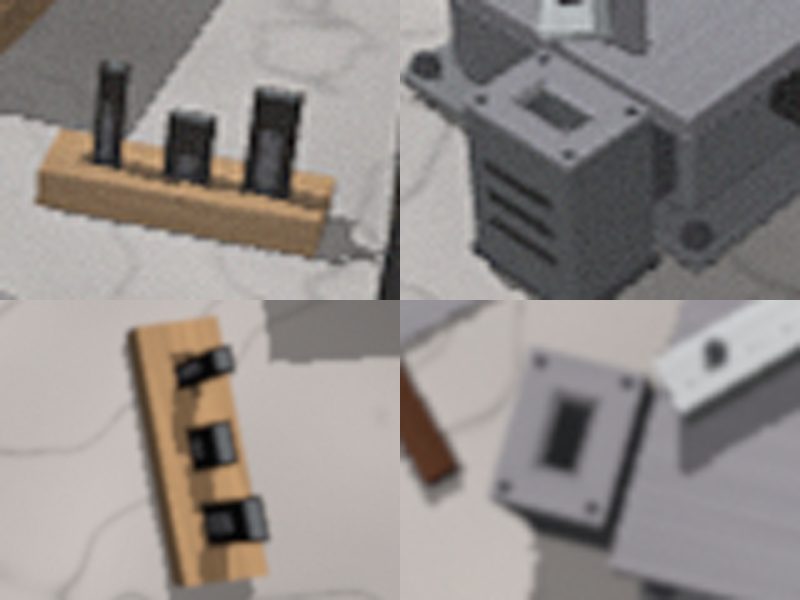

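The zoomed crops show the four pod screws, the well, the rack's top corners and the cartridge tops, all clear enough to triangulate.

```bash
cat >h.py <<'E'
import cv2,numpy as np
from scipy.spatial.transform import Rotation as R
from workcell import camera_info
def ray(n,p):
    i=camera_info(n);f=210/np.tan(np.radians(i["fovy"]/2))
    d=R.from_euler("xyz",i["rotation"]).apply([(p[0]-i["cx"])/f,(p[1]-i["cy"])/f,1]);return i["position"],d/np.linalg.norm(d)
def tri(ps,pt):
    a,u=ray("side",ps);b,v=ray("top",pt)
    s=np.linalg.lstsq(np.c_[u,-v],b-a,rcond=None)[0];p,q=a+s[0]*u,b+s[1]*v
    return (p+q)/2,p-q
def plane(n,p,z):
    a,u=ray(n,p);return a+u*(z-a[2])/u[2]
def dark(g,p,r=3):
    x,y=np.round(p).astype(int);w=g[y-r:y+r+1,x-r:x+r+1].astype(float)
    w=np.clip(np.median(w)-8-w,0,None);Y,X=np.mgrid[-r:r+1,-r:r+1]
    return np.array([x+(w*X).sum()/w.sum(),y+(w*Y).sum()/w.sum()])
E
python3 - <<'E'
from h import *
np.set_printoptions(precision=1,suppress=True)
S=cv2.imread("pics/side0.png",0);T=cv2.imread("pics/top0.png",0)
# crop->pixel: (c+.5)/k-.5+off
cs=lambda c,o,k:(np.array(c)+.5)/k-.5+o
sc=[(144,59),(232,111),(168,154),(81,99)];tc=[(227,82),(197,208),(104,187),(140,60)]
P=[]
for o in [0]:
  for a,b in zip(sc,tc):
    a=dark(S,cs(a,(205,215),5));b=dark(T,cs(b,(180,170),5));p,e=tri(a,b);P.append(p);print("screw",a,b,p,e)
P=np.array(P);print("ctr",P.mean(0),[np.linalg.norm(P[i]-P[i-1]) for i in range(4)],"dirs",[np.degrees(np.arctan2(*(P[i]-P[i-1])[1::-1])) for i in range(4)])
print("well by hole",tri(cs((157,108),(205,215),5),cs((168,135),(180,170),5)))
rs=[(62,130),(335,178),(322,218),(40,170)];rt=[(215,18),(268,275),(182,280),(138,27)]
Q=[]
for a,b in zip(rs,rt):
    a=cs(a,(305,135),5);b=cs(b,(380,190),120/36);p,e=tri(a,b);Q.append(p);print("rack",p,e,plane("side",a,30)[:2],plane("top",b,30)[:2])
Q=np.array(Q);c=Q.mean(0);d=(Q[0]-Q[1]+Q[3]-Q[2])/2;d[2]=0;print("rack ctr",c,np.linalg.norm(d),np.degrees(np.arctan2(d[1],d[0])),"pockets",c-60*d/np.linalg.norm(d))
a=cs((278,95),(305,135),5);b=cs((255,220),(380,190),120/36)
print("cart top",tri(a,b),plane("side",a,108),plane("top",b,108))
E
```

```text
screw [232.6 224.4] [226.6 187.1] [589.4 260.1 123. ] [4.1 1.6 1.2]
screw [252.5 237.8] [221.2 212.2] [524.5 273.6 111.6] [-1.5 -0.6 -0.3]
screw [238.2 247. ] [200.6 208. ] [536.3 325.6 115.4] [-0. -0. -0.]
screw [220.1 233.8] [207.7 181.9] [601.9 307.4 121.2] [-0. -0. -0.]
ctr [563.1 291.7 117.8] [np.float64(48.93510476902307), np.float64(67.25339387676746), np.float64(53.42744038851265), np.float64(68.27106766542911)] dirs [np.float64(-104.74895658368673), np.float64(168.21325225813737), np.float64(77.20597357398347), np.float64(-15.531930873724917)]
well by hole (array([563.5, 293.2, 117.3]), array([-2.3, -0.9, -0.6]))
rack [ 573.1 -316.3   31.2] [-3.  -1.  -0.2] [ 572.3 -318.7] [ 574.8 -316.4]
rack [ 366.9 -342.5   30.4] [-2.8 -0.8  0.3] [ 365.7 -343.8] [ 368.3 -342.2]
rack [ 360.9 -274.2   35.8] [-8.8 -2.4  0.9] [ 358.6 -285.4] [ 365.3 -274.9]
rack [ 566.3 -254.2   31. ] [-4.  -1.3 -0.3] [ 564.7 -256.1] [ 568.5 -253.9]
rack ctr [ 466.8 -296.8   32.1] 207.05574409680773 6.418156866466038 pockets [ 407.2 -303.5   32.1]
cart top (array([ 407.8, -304.5,  108.2]), array([-1.6, -0.5,  0.1])) [ 407.1 -305.2  108. ] [ 408.6 -304.3  108. ]
```

Screw ray gaps are at most 4 mm, the cartridge top comes out at z=108.2, and it agrees with the pocket position to 1 mm. I'm moving above the cartridge.

```bash
python3 -m jog '{"increments":[0.6,0.031,0.053,0,-0.06, 0.6,0.062,0.107,0,-0.12, 0.6,0.093,0.160,0,-0.18, 0.6,0.123,0.214,0,-0.24, 0.6,0.1542,0.2668,0,-0.30]}' 40
python3 -m jog '{"increments":[0.6,0,0,0,0, 0.6,0,0,-0.04,0, 0.6,0,0,-0.09,0, 0.6,0,0,-0.09,0]}'
python3 - <<'E'
from h import *
from workcell import robot,get_image
s=robot.state();print(s["time"],s["ee_pos"],s["eef_rot"],s["force"],s["gripper_width"])
a=get_image("side");b=get_image("top")
cv2.imwrite("pics/g.png",np.hstack([cv2.resize(a[90:210,290:397,::-1],(400,450),interpolation=2),cv2.resize(b[180:300,380:487,::-1],(400,450),interpolation=2)]))
E
```

```text
time: 0.72
ee_pos: [408.4, -302.6, 248.2]
eef_rot: [-3.142, 0.0, 0.116]
force: [0.4, -0.8, 0.2]
gripper_width: 0.601
gripper_force: 0.0
time: 1.23
ee_pos: [406.5, -304.2, 156.0]
eef_rot: [-3.137, 0.004, 0.117]
force: [0.4, 0.2, 0.4]
gripper_width: 0.602
gripper_force: 0.0
1.225 [ 406.49661805 -304.22561403  155.97812693] [-3.13695146  0.00397527  0.11738523] [0.42485331 0.15028799 0.35145274] 0.6015275051001613
```

View pics/g.png

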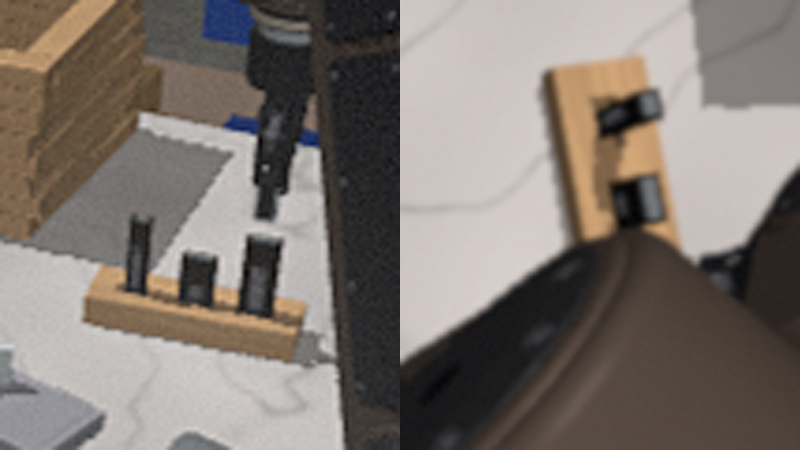

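The side view shows the fingers straight above the big cartridge (tip at 265,215 in the crop, cartridge top at 263,240). I'll descend and close.

```bash
python3 -m jog '{"increments":[0.6,0,0,-0.025,0, 0.6,0,0,-0.048,0, 0.6,0,0,-0.055,0, 0.6,0,0,-0.055,0, 0.15,0,0,-0.055,0]}' 45
python3 -m jog '{"increments":[0.05,0,0,0,0, 0.05,0,0,0,0, 0.05,0,0,0,0, 0.05,0,0,0,0]}'
python3 -m jog '{"increments":[0.05,0,0,0.01,0, 0.05,0,0,0.03,0, 0.05,0,0,0.06,0, 0.05,0,0,0.1,0,0.05,0,0,0.1,0]}'
python3 -m jog '{"increments":[0.05,0,0,0.035,0, 0.05,0,0,0.035,0]}'
```

```text
time: 1.95
ee_pos: [408.2, -304.9, 104.5]
eef_rot: [3.14, -0.001, 0.118]
force: [-0.8, -0.1, 0.6]
gripper_width: 0.399
gripper_force: 0.0
time: 2.45
ee_pos: [408.0, -304.4, 104.2]
eef_rot: [3.141, -0.001, 0.118]
force: [0.0, 2.4, 7.4]
gripper_width: 0.175
gripper_force: 44.3
time: 3.08
ee_pos: [408.5, -305.1, 206.2]
eef_rot: [3.137, -0.003, 0.118]
force: [-0.4, 0.3, -2.4]
gripper_width: 0.175
gripper_force: 44.4
time: 3.32
ee_pos: [408.1, -304.7, 239.5]
eef_rot: [3.139, -0.002, 0.118]
force: [0.7, 0.3, -2.6]
gripper_width: 0.174
gripper_force: 44.5
```

Lifted. I'll carry it round the operator side of the machine, keeping clear of the column.

```bash
python3 -m jog '{"increments":[0.05,0,0,0.04,0, 0.05,0.008,0.05,0.045,0, 0.05,0.016,0.1,0.045,-0.05, 0.05,0.024,0.15,0.045,-0.1, 0.05,0.032,0.2,0.045,-0.15]}'
python3 -m jog '{"increments":[0.05,0.005,0.05,0,-0.05, 0.05,0.01,0.1,0,-0.1, 0.05,0.01,0.15,0,-0.15, 0.05,0.01,0.2,0,-0.2, 0.05,0.008,0.25,0,-0.207]}'
python3 -m jog '{"increments":[0.05,0,0.05,0,0, 0.05,0,0.1,0,0, 0.05,0,0.147,0,0, 0.05,0.03,0.147,0,0, 0.05,0.07,0.147,0,0]}'
python3 -m jog '{"increments":[0.05,0.02,0,0,0, 0.05,0.0455,0,-0.01,0, 0.05,0.0455,0,-0.035,0,0.05,0.0455,0,-0.05,0,0.05,0.0455,0,-0.05,0]}'
python3 - <<'E'
from h import *
from workcell import robot,get_image
s=robot.state();print(s["time"],s["ee_pos"],s["eef_rot"],s["force"])
a=get_image("side");b=get_image("top")
cv2.imwrite("pics/s1.png",a[:,:,::-1]);cv2.imwrite("pics/t1.png",b[:,:,::-1])
cv2.imwrite("pics/w.png",np.hstack([cv2.resize(a[175:275,190:270,::-1],(400,500),interpolation=2),cv2.resize(b[140:240,170:250,::-1],(400,500),interpolation=2)]))
E
```

```text
time: 3.95
ee_pos: [439.4, -102.8, 282.0]
eef_rot: [-3.141, 0.002, -0.034]
force: [0.1, -0.1, -2.0]
gripper_width: 0.179
gripper_force: 44.6
time: 4.58
ee_pos: [447.3, 147.1, 281.9]
eef_rot: [3.141, 0.002, -0.24]
force: [1.3, -0.4, -1.0]
gripper_width: 0.178
gripper_force: 44.6
time: 5.2
ee_pos: [517.7, 293.4, 281.6]
eef_rot: [3.14, 0.002, -0.237]
force: [0.3, -0.5, -1.6]
gripper_width: 0.174
gripper_force: 44.7
time: 5.82
ee_pos: [562.7, 292.4, 231.6]
eef_rot: [3.14, 0.003, -0.239]
force: [0.2, 0.5, -0.9]
gripper_width: 0.174
gripper_force: 44.6
5.825 [562.68037686 292.39369175 231.55678426] [ 3.13966183e+00  2.60039056e-03 -2.39105177e-01] [ 0.19978735  0.46918392 -0.90122848]
```

View pics/w.png

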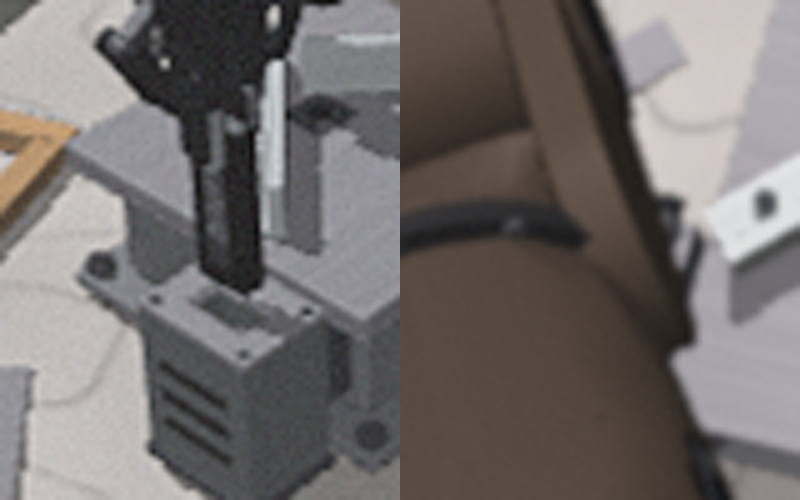

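The side view shows the cartridge hanging just above the mouth, with its foot corners at about (200,275), (242,292) and (265,283) in the crop and the well right below. The top view is blocked by the arm. I'll compare where the foot should appear with where it does to remove the side camera's bias.

```bash
python3 - <<'E'
from h import *
np.set_printoptions(precision=1,suppress=True)
def proj(n,P):
    i=camera_info(n);f=210/np.tan(np.radians(i["fovy"]/2))
    c=R.from_euler("xyz",i["rotation"]).inv().apply(np.array(P)-i["position"]);return c[:,:2]/c[:,2:]*f+[i["cx"],i["cy"]]
def box(c,yaw,w,t,z):
    r=np.array([[np.cos(yaw),-np.sin(yaw)],[np.sin(yaw),np.cos(yaw)]])
    return [[*(np.array(c)+r@np.array(p)),z] for p in[(w/2,t/2),(-w/2,t/2),(-w/2,-t/2),(w/2,-t/2)]]
cr=lambda p:(p-[190,175]+.5)*5-.5
for z in(136,138):print("foot crop",z,cr(proj("side",box((562.7,292.4),-.239,34,16,z+2))).round(0).tolist())
for z in(116,118):print("mouth crop",z,cr(proj("side",box((563.3,292.3),-.239,44,26,z))).round(0).tolist())
for z in(116,118):print("pod crop",z,cr(proj("side",box((563.3,292.3),-.239,80,60,z))).round(0).tolist())
T=cv2.imread("pics/top0.png",0);S=cv2.imread("pics/side0.png",0)
# pod-top outline vs top image, and hole centroid
g=cv2.GaussianBlur(T,(0,0),.8)
m=(T[185:212,205:225]<75).astype(np.uint8)
n,l,st,ce=cv2.connectedComponentsWithStats(m);print("hole top",[(st[k,4],ce[k]+[205,185]) for k in range(1,n) if st[k,4]>10])
for z in(116,118):print("hole exp",proj("top",[[563.3,292.3,z],[563.3,292.3,z-60]]),proj("top",box((563.3,292.3),-.239,80,60,z)).tolist())
E
python3 - <<'E'
import cv2,numpy as np
a=cv2.imread("pics/s1.png")[215:255,205:265];b=cv2.imread("pics/top0.png")[170:218,190:238]
cv2.imwrite("pics/w2.png",np.hstack([cv2.resize(a,(480,320),interpolation=2),cv2.resize(b,(320,320),interpolation=2)]))
E
```

```text
foot crop 136 [[196.0, 270.0], [242.0, 297.0], [264.0, 282.0], [217.0, 256.0]]
foot crop 138 [[195.0, 268.0], [242.0, 294.0], [264.0, 279.0], [217.0, 253.0]]
mouth crop 116 [[184.0, 303.0], [244.0, 338.0], [278.0, 314.0], [219.0, 279.0]]
mouth crop 118 [[184.0, 300.0], [244.0, 335.0], [278.0, 311.0], [218.0, 277.0]]
pod crop 116 [[137.0, 305.0], [246.0, 370.0], [326.0, 312.0], [217.0, 251.0]]
pod crop 118 [[136.0, 302.0], [246.0, 367.0], [325.0, 309.0], [217.0, 248.0]]
hole top [(np.int32(85), array([212.9, 196.6])), (np.int32(16), array([223.4, 207.8]))]
hole exp [[213.8 197.2]
 [218.3 201.4]] [[206.40588180741634, 179.58120862822108], [198.36695011195613, 209.89965312308942], [221.40299578072378, 215.11318954173007], [229.2035701464352, 184.6278596700543]]
hole exp [[213.7 197.1]
 [218.2 201.3]] [[206.23421886197553, 179.39959485550713], [198.17738884409692, 209.77585011542067], [221.25845942761117, 214.99928840236478], [229.07600563632673, 184.45550214450395]]
```

View pics/w2.png

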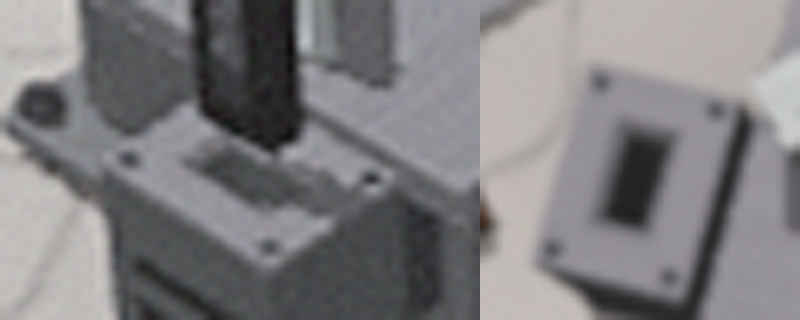

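Predicted and seen foot and pod corners agree within about 0.5 px (about 1 mm), well inside the lead-in. I'll go down gently and watch the force.

```bash
python3 -m jog '{"increments":[0.05,0,0,-0.008,0, 0.05,0,0,-0.012,0, 0.05,0,0,-0.016,0, 0.05,0,0,-0.018,0, 0.05,0,0,-0.018,0]}'
python3 -m jog '{"increments":[0.05,0,0,-0.002,0, 0.05,0,0,-0.004,0, 0.05,0,0,-0.005,0, 0.05,0,0,-0.005,0]}'
```

```text
time: 6.55
ee_pos: [563.3, 292.6, 215.2]
eef_rot: [3.141, 0.0, -0.239]
force: [0.5, 0.1, -2.2]
gripper_width: 0.177
gripper_force: 44.7
time: 7.05
ee_pos: [563.3, 292.5, 210.3]
eef_rot: [3.141, 0.0, -0.239]
force: [-0.4, -1.0, -0.5]
gripper_width: 0.175
gripper_force: 44.7
```

```bash
python3 -m jog '{"increments":[0.05,0,0,-0.002,0, 0.05,0,0,-0.004,0, 0.05,0,0,-0.005,0, 0.05,0,0,-0.005,0]}'
python3 -m jog '{"increments":[0.05,0,0,-0.001,0, 0.05,0,0,-0.003,0,0.05,0,0,-0.003,0]}'
```

```text
time: 7.55
ee_pos: [563.4, 292.7, 205.2]
eef_rot: [-3.141, -0.0, -0.239]
force: [0.7, 1.6, -0.4]
gripper_width: 0.176
gripper_force: 44.7
time: 7.92
ee_pos: [563.3, 292.7, 202.2]
eef_rot: [-3.142, 0.0, -0.239]
force: [1.0, 3.8, -1.8]
gripper_width: 0.18
gripper_force: 44.8
```

Side force of +y 3.8 N means it's touching the lead-in, so I'll shift 1 mm in +y and go on.

```bash
python3 -m jog '{"increments":[0.05,0,0.001,0,0, 0.05,0,0.001,0,0]}'
python3 -m jog '{"increments":[0.05,0,0,-0.002,0, 0.05,0,0,-0.004,0,0.05,0,0,-0.004,0]}'
```

```text
time: 8.18
ee_pos: [563.1, 293.3, 202.1]
eef_rot: [3.141, 0.001, -0.239]
force: [0.3, 0.2, -1.0]
gripper_width: 0.173
gripper_force: 44.7
time: 8.55
ee_pos: [563.2, 293.4, 198.0]
eef_rot: [3.141, 0.001, -0.239]
force: [-0.1, -0.3, -1.7]
gripper_width: 0.176
gripper_force: 44.7
```

```bash
python3 -m jog '{"increments":[0.05,0,0,-0.003,0, 0.05,0,0,-0.006,0,0.05,0,0,-0.009,0,0.05,0,0,-0.009,0]}'
python3 -m jog '{"increments":[0.05,0,0,-0.003,0, 0.05,0,0,-0.006,0,0.05,0,0,-0.009,0,0.05,0,0,-0.009,0]}'
```

```text
time: 9.05
ee_pos: [563.2, 293.5, 189.0]
eef_rot: [3.141, 0.0, -0.239]
force: [-0.5, -0.8, -1.2]
gripper_width: 0.176
gripper_force: 44.7
time: 9.55
ee_pos: [563.4, 293.7, 180.1]
eef_rot: [-3.142, -0.0, -0.239]
force: [0.2, 1.2, -2.3]
gripper_width: 0.175
gripper_force: 44.7
```

```bash
python3 -m jog '{"increments":[0.05,0,0,-0.003,0, 0.05,0,0,-0.006,0,0.05,0,0,-0.009,0,0.05,0,0,-0.009,0]}'
python3 -m jog '{"increments":[0.05,0,0,-0.003,0, 0.05,0,0,-0.006,0,0.05,0,0,-0.009,0,0.05,0,0,-0.009,0]}'
```

```text
time: 10.05
ee_pos: [563.2, 293.5, 170.9]
eef_rot: [3.141, 0.001, -0.239]
force: [0.3, 2.2, -2.3]
gripper_width: 0.177
gripper_force: 44.6
time: 10.55
ee_pos: [563.2, 293.5, 161.9]
eef_rot: [3.141, 0.0, -0.239]
force: [0.0, 2.8, -3.6]
gripper_width: 0.179
gripper_force: 44.6
```

```bash
python3 -m jog '{"increments":[0.05,0,0,-0.003,0, 0.05,0,0,-0.006,0,0.05,0,0,-0.008,0,0.05,0,0,-0.008,0]}'
python3 -m jog '{"increments":[0.05,0,0,-0.002,0, 0.05,0,0,-0.004,0,0.05,0,0,-0.004,0]}'
python3 -m jog '{"increments":[0.05,0,0,-0.002,0, 0.05,0,0,-0.003,0,0.05,0,0,-0.003,0]}'
```

```text
time: 11.05
ee_pos: [563.2, 293.5, 154.0]
eef_rot: [3.141, 0.0, -0.239]
force: [1.3, 1.6, -3.3]
gripper_width: 0.178
gripper_force: 44.5
time: 11.42
ee_pos: [563.3, 293.5, 150.1]
eef_rot: [3.141, 0.0, -0.239]
force: [1.3, 1.9, -3.8]
gripper_width: 0.174
gripper_force: 44.6
time: 11.8
ee_pos: [563.3, 293.6, 147.2]
eef_rot: [3.141, 0.0, -0.239]
force: [0.4, 3.1, -2.1]
gripper_width: 0.177
gripper_force: 44.8
```

```bash
python3 -m jog '{"increments":[0.05,0,0,-0.0015,0, 0.05,0,0,-0.0015,0]}'
python3 -m jog '{"increments":[0.05,0,0,-0.0015,0, 0.05,0,0,-0.0015,0]}'
python3 -m jog '{"increments":[0.05,0,0,-0.001,0, 0.05,0,0,-0.001,0]}'
```

```text
time: 12.05
ee_pos: [563.3, 293.6, 145.7]
eef_rot: [3.141, 0.0, -0.239]
force: [2.1, 2.1, -2.7]
gripper_width: 0.178
gripper_force: 44.8
time: 12.3
ee_pos: [563.3, 293.6, 144.2]
eef_rot: [3.142, 0.0, -0.239]
force: [2.1, 2.8, -1.2]
gripper_width: 0.178
gripper_force: 44.8
time: 12.55
ee_pos: [563.4, 293.6, 143.8]
eef_rot: [-3.141, -0.0, -0.239]
force: [-0.6, 2.3, 3.6]
gripper_width: 0.178
gripper_force: 45.5
```

```bash
python3 -m jog '{"increments":[0.05,0,0,-0.001,0, 0.05,0,0,-0.001,0]}'
```

```text
time: 12.8
ee_pos: [563.5, 293.6, 142.8]
eef_rot: [-3.141, -0.001, -0.239]
force: [-0.4, 2.0, 4.7]
gripper_width: 0.175
gripper_force: 45.6
```

Contact: foot on the carriage. Release, rise and shut the fingers above the cartridge top.

```bash
python3 -m jog '{"increments":[0.35,0,0,0,0, 0.35,0,0,0,0, 0.35,0,0,0.015,0, 0.35,0,0,0.035,0, 0.35,0,0,0.035,0]}'
python3 -m jog '{"increments":[0,0,0,0,0, 0,0,0,0,0, 0,0,0,0,0, 0,0,0,0,0]}'
python3 - <<'E'
from h import *
from workcell import robot,get_image
a=get_image("side");cv2.imwrite("pics/s2.png",a[:,:,::-1])
cv2.imwrite("pics/r.png",cv2.resize(a[175:275,190:270,::-1],(480,600),interpolation=2))
E
```

```text
time: 13.42
ee_pos: [563.9, 293.8, 179.3]
eef_rot: [-3.14, -0.003, -0.239]
force: [-0.5, -0.3, 0.1]
gripper_width: 0.348
gripper_force: 0.0
time: 13.92
ee_pos: [563.3, 293.5, 177.0]
eef_rot: [3.141, 0.0, -0.239]
force: [0.3, -0.1, 0.1]
gripper_width: 0.002
gripper_force: 0.0
```

View pics/r.png

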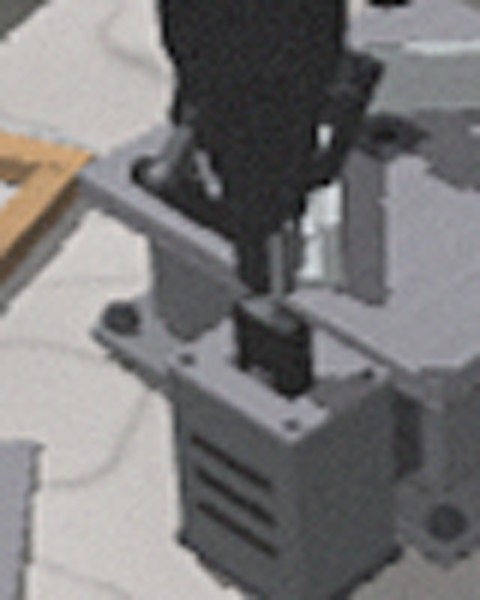

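The cartridge stands upright in the well (top at about 275,315 in the crop) with the shut fingers just above it. I'll press down from above.

```bash
python3 -m jog '{"increments":[0,0,0,-0.006,0, 0,0,0,-0.010,0, 0,0,0,-0.010,0]}'
python3 -m jog '{"increments":[0,0,0,-0.001,0, 0,0,0,-0.001,0]}'
python3 -m jog '{"increments":[0,0,0,-0.001,0, 0,0,0,-0.001,0]}'
python3 -m jog '{"increments":[0,0,0,-0.001,0, 0,0,0,-0.001,0]}'
```

```text
time: 14.35
ee_pos: [563.2, 293.5, 166.8]
eef_rot: [3.141, 0.001, -0.239]
force: [-1.0, -0.1, 0.3]
gripper_width: -0.001
gripper_force: 0.0
time: 14.6
ee_pos: [563.3, 293.6, 166.4]
eef_rot: [3.142, -0.0, -0.239]
force: [-0.1, 0.0, -0.0]
gripper_width: 0.001
gripper_force: 0.0
time: 14.85
ee_pos: [563.3, 293.5, 165.3]
eef_rot: [3.142, -0.0, -0.239]
force: [-1.1, 0.3, -1.2]
gripper_width: -0.005
gripper_force: 0.0
time: 15.1
ee_pos: [563.6, 293.5, 164.8]
eef_rot: [-3.141, -0.001, -0.239]
force: [-0.9, -1.3, 3.9]
gripper_width: -0.001
gripper_force: 2.3
```

Contact at TCP z ≈ 165 puts the top about 148, roughly 30 mm above the mouth, which looks like up. I'll keep pressing in small steps.

```bash
for i in 1 ; do python3 -m jog '{"increments":[0,0,0,-0.001,0, 0,0,0,-0.001,0]}'|grep -E "ee_pos|force:"
python3 -m jog '{"increments":[0,0,0,-0.001,0, 0,0,0,-0.001,0]}'|grep -E "ee_pos|force:"
python3 -m jog '{"increments":[0,0,0,-0.001,0, 0,0,0,-0.001,0]}'|grep -E "ee_pos|force:"
python3 -m jog '{"increments":[0,0,0,-0.001,0, 0,0,0,-0.001,0]}'|grep -E "ee_pos|force:"; done
```

```text
ee_pos: [563.7, 293.5, 164.1]
force: [-0.2, -2.4, 6.6]
gripper_force: 3.4
ee_pos: [563.8, 293.5, 163.2]
force: [-0.5, -2.0, 7.2]
gripper_force: 3.7
ee_pos: [563.8, 293.5, 162.2]
force: [-0.3, -2.6, 8.4]
gripper_force: 4.0
ee_pos: [563.8, 293.4, 161.3]
force: [-0.6, -1.0, 8.3]
gripper_force: 4.2
```

```bash
python3 -m jog '{"increments":[0,0,0,-0.001,0, 0,0,0,-0.001,0]}'|grep -E "ee_pos|force:"
python3 -m jog '{"increments":[0,0,0,-0.001,0, 0,0,0,-0.001,0]}'|grep -E "ee_pos|force:"
python3 -m jog '{"increments":[0,0,0,-0.001,0, 0,0,0,-0.001,0]}'|grep -E "ee_pos|force:"
```

```text
ee_pos: [563.8, 293.5, 160.3]
force: [-0.3, -2.9, 7.8]
gripper_force: 4.3
ee_pos: [563.8, 293.4, 159.4]
force: [-0.2, -2.8, 9.9]
gripper_force: 4.5
ee_pos: [563.9, 293.4, 158.4]
force: [0.2, -2.6, 9.4]
gripper_force: 4.7
```

The travel is 6.5 mm and still soft, so it was up. I'll press on to the firm stop.

```bash
python3 -m jog '{"increments":[0,0,0,-0.001,0, 0,0,0,-0.001,0]}'|grep -E "ee_pos|force:"
python3 -m jog '{"increments":[0,0,0,-0.001,0, 0,0,0,-0.001,0]}'|grep -E "ee_pos|force:"
python3 -m jog '{"increments":[0,0,0,-0.001,0, 0,0,0,-0.001,0]}'|grep -E "ee_pos|force:"
```

```text
ee_pos: [563.8, 293.4, 157.5]
force: [-0.5, -3.0, 9.7]
gripper_force: 4.9
ee_pos: [563.9, 293.4, 156.5]
force: [-1.6, -3.8, 10.6]
gripper_force: 5.0
ee_pos: [563.9, 293.4, 155.6]
force: [0.2, -2.1, 10.9]
gripper_force: 5.2
```

```bash
python3 -m jog '{"increments":[0,0,0,-0.0005,0, 0,0,0,-0.0005,0]}'|grep -E "ee_pos|force:"
```

```text
ee_pos: [563.9, 293.4, 155.2]
force: [-2.6, -3.6, 11.6]
gripper_force: 6.0
```

```bash
python3 -m jog '{"increments":[0,0,0,-0.0005,0, 0,0,0,-0.0005,0]}'|grep -E "ee_pos|force:"
python3 -m jog '{"increments":[0,0,0,-0.0005,0, 0,0,0,-0.0005,0]}'|grep -E "ee_pos|force:"
```

```text
ee_pos: [563.9, 293.4, 154.9]
force: [-1.9, -3.2, 13.8]
gripper_force: 6.7
ee_pos: [564.0, 293.3, 154.6]
force: [-1.9, -4.6, 14.4]
gripper_force: 7.4
```

```bash
python3 -m jog '{"increments":[0,0,0,-0.0007,0, 0,0,0,-0.0007,0]}'|grep -E "ee_pos|force:"
python3 -m jog '{"increments":[0,0,0,-0.0007,0, 0,0,0,-0.0007,0]}'|grep -E "ee_pos|force:"
```

```text
ee_pos: [564.0, 293.3, 154.1]
force: [-1.8, -4.5, 17.1]
gripper_force: 8.3
ee_pos: [564.1, 293.3, 153.7]
force: [-2.3, -4.5, 19.4]
gripper_force: 9.4
```

Firm at 19 N. I'll let go, then feel for where the top now sits.

```bash
python3 -m jog '{"increments":[0,0,0,0.003,0, 0,0,0,0.007,0, 0,0,0,0.012,0, 0,0,0,0.020,0, 0,0,0,0.020,0]}'|grep -E "ee_pos|force:"
python3 -m jog '{"increments":[0,0,0,-0.006,0, 0,0,0,-0.010,0, 0,0,0,-0.010,0]}'|grep -E "ee_pos|force:"
python3 -m jog '{"increments":[0,0,0,-0.002,0, 0,0,0,-0.002,0]}'|grep -E "ee_pos|force:"
```

```text
ee_pos: [563.5, 293.7, 172.1]
force: [0.1, -0.2, 0.6]
gripper_force: 0.0
ee_pos: [563.1, 293.5, 160.7]
force: [0.3, -0.5, 0.1]
gripper_force: 0.0
ee_pos: [563.4, 293.6, 159.5]
force: [-0.4, 0.3, 1.0]
gripper_force: 0.2
```

No contact until 159.5, about 6 mm lower than before, so it's locked. Retreating and taking a last look.

```bash
python3 -m jog '{"increments":[0,0,0,0.02,0, 0,0,0,0.05,0, 0,0,0,0.09,0, 0,0,0,0.12,0, 0,0,0,0.12,0]}'|grep -E "ee_pos|force:"
python3 -m jog '{"increments":[0,0,0,0,0, 0,0,0,0,0, 0,0,0,0,0]}'|grep -E "time|force:"
python3 - <<'E'
from h import *
from workcell import get_image
a=get_image("side")
cv2.imwrite("pics/f.png",cv2.resize(a[175:275,190:270,::-1],(480,600),interpolation=2))
E
```

```text
ee_pos: [563.8, 293.8, 281.8]
force: [-0.5, 0.7, -0.4]
gripper_force: 0.0
time: 21.1
force: [-0.3, -0.3, -0.2]
gripper_force: 0.0
```

View pics/f.png

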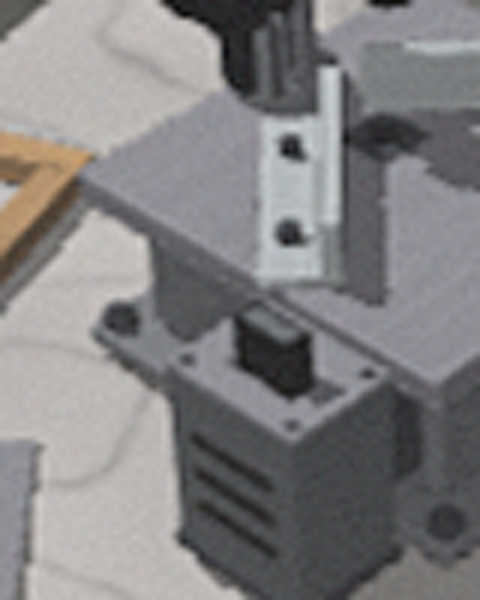

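The cartridge sits lower and upright, its top at about (275,325) in the crop, with nothing touching it. Handing in.

```bash
python3 -c "
from workcell import robot
print(robot.close_job())"
```

```text
the job is handed in; nothing more can be done
None
```

The big cartridge is in the magazine well and, by feel, locked down: the catch started up, one 19 N press swapped it, and the top then sat about 24 mm above the mouth when let go; the job is handed in, but no verdict came back.

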